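Run out the strip and open the creasing rolls

ROBOT

A 6-joint arm with a two-finger parallel gripper is mounted at the origin on the work surface. World frame = base frame: x ahead of the robot, y to its left, z up, the work surface at z = 0. Lengths are in m, angles in degrees, forces in N, time in s.
With the tool pointing down it reaches from about 0.25 to 0.725 m from the base axis. Payload 9.7 kg.
Tool frame: the origin (TCP) lies midway between the tips of the shut fingers; the grasp point (between the pads) lies 19 mm behind it; z points along the fingers, y is the line along which they close (so a half turn about z gives the same grasp; the last joint's range is limited). The gripper opens to 85 mm and grips with 20 to 120 N. Pads are 22 mm wide; open, the fingers measure 114 mm over their backs; the gripper's body (76 mm by 85 mm) begins 54 mm behind the grasp point. The pads swing forward as they close: fully open they stand 13 mm farther back than shut.
Start: joints at [63.255, 4.979, 10.078, 95.1, 0, 90], TCP at [0.248, 0.491, 0.197] pointing down, gripper open.
Joint ranges: [-179.16, 179.16], [-48.56, 103.87], [-65.8, 70.77], [-126.05, 130.52], [-82.76, 87.17], [-180, 180]. Speed limits (degrees/s): [127.2, 127.2, 147.25, 180, 180, 180].

INTERFACE

Orientations are given as [roll, pitch, yaw] about the fixed x, y, z axes, in that order (R = Rz(yaw) Ry(pitch) Rx(roll)).
In Python, from workcell import bot gives the robot as it stands.
- The arm moves only by the shell command python3 -m crank 'ROWS' [FORCE]. ROWS is JSON, a list of rows, each an object with "gripper": the finger opening in mm, from 0 to 85.4; "travel": the shift along the tool's x, y, z in mm, a list of three; "twist": the turn, a rotation vector about the tool's x, y, z in rad, a list of three. In form: [{"gripper": gripper, "travel": [tx, ty, tz], "twist": [rx, ry, rz]}, ...]. A call has 1 to 12 rows; each row shifts and turns the commanded pose from where the row before left it, along the tool's axes as they then stand; what a row does not reach is not made up. A row lasts 1/8 s, in which the tool goes at most 62.5 mm and 10.7 degrees, less where a joint would pass 70% of its speed; a pose out of reach is approached as far as the arm can. A call is refused whole if a number of a shift passes 62.5 or a number of a turn 0.188, either way. A call with a gripper value outside its range is refused whole. The fingers move at their own pace and stop on an object; FORCE is the grip in N (left out, the last holds). Time passes only in rows, so rows that do not move let the fingers close. It gives the time, the measured TCP pose, the force, the opening and the grip force at its end, in the units of the state.
- bot.get_obs(): the state, without advancing time (a new reading comes with each control period).
- bot.camera(name): name is "scene" or "top" or "wrist"; returns the picture (384x512x3 uint8, red, green, blue); there is no depth.
- bot.calibration(name): a dict with "vfov" (degrees; the focal length in pixels is half the picture's height over the tangent of half this angle, whatever the lens; pixels are square), "cx", "cy" (the principal point, pixels), "camera_from_world" (4x4, takes a point from world to camera coordinates). Camera axes: x right, y down, z forward; pixel columns grow to the right and rows downward; lengths in m; the calibration is good to about 2 mm. A picture is of the moment at which its call begins: read the wrist's pose just before it. calibration takes no time and is no camera call; for the wrist camera it gives the pose at the moment of the call.
- bot.job_done(): hands the job in; it is judged then, once.
The state is a dict: "time": time; "q": joint angles; "qd": joint speeds; "joint_efforts": joint torques, N m; "ee_pos": TCP position; "tcp_rot": TCP orientation; "wrist_force": force on the tool from outside, world axes, zero at the start; "torque": the same for the moment, N m; "opening": finger opening in m; "grasp_force": force on a finger pad.
Only numpy, scipy, OpenCV 4.12 (cv2) and the standard library are available. Lean on these libraries where they do the work, as an engineer would, in place of code of your own. Each camera call takes 0.05 s, during which the arm holds its last target. There are 200 camera calls.

TASK

Run the creased strip on through the bench creasing rolls with one full pull of the ratchet lever, right to its stop, then let the lever spring back and take your hand off it. Then open the rolls so that I can take the strip: draw the latch tab at the free end of the roll arm sideways against its spring, lift the arm's cup off the ball stud, and finish while still holding the arm up, steady, with the cup about 60 mm above the ball - nothing else keeps it up, so do not let go. Leave the cutting die, the weight, the awl and the knife where they lie.

Things in the scene. Friction and masses are not known exactly. Their poses are not given: they have to be found in the camera images.
- creaser: Bench creasing machine, bolted down: grey-green cast base 150 x 250 x 14 mm, two steel rolls, one over the other. Origin: centre of its underside. x level, from the strip's outlet (-x, robot side) to its inlet; y level along the rolls, from ball stud (-y) to hinge and lever (+y); z up. A 42 mm wide strip lies through it along x at 64 mm. Highest fixed part: hinge lugs at y = +85, 122 mm high.
- lever_knob (a point): Centre of the 28 mm black ball knob on the ratchet lever, a flat bar 13 mm wide, 6 mm thick (along y), knob 120 mm from the pivot, which is at machine x = 0, 45 mm above the bench. It swings in the vertical plane machine y = +111.5 mm, 13 mm outside the hinge pedestal. At rest the knob is at x = +62 mm, 148 mm high; at its stop x = -63 mm, 147 mm high; 165 mm high midway.
- feed_lever (a joint): Ratchet lever angle: 0 at rest, leaning to machine +x; grows as the knob is pulled over the top towards machine -x (the robot); stop at 1.09 rad. Return spring and roll drag ask for about 5 N at the knob at first, 8 N at the stop; let go, it flies back to 0 in about half a second.
- feed_roll (a joint): Angle of the lower, driven roll: 0 at the start. A ratchet turns it with the lever on the pull (about 1.05 to 1.1 rad for one full pull, the strip moving 19 mm towards machine -x); it stays, within 0.1 rad, as the lever returns. A second pull would feed again.
- latch_tab (a point): Middle of the black dipped grip of the latch's upright pull tab: 11 mm thick (along machine x), 30 mm wide (along y), 42 mm high (21 mm above and below this point, which is 132 mm above the bench with the arm down). Behind it (+x) are 31 mm free to the cup's wall, whose top is 117 mm above the bench; in front (-x) all is open. Its axes are the machine's, tilted with the arm.
- latch (a joint): Latch travel (m): 0 shut, jaw under the ball's head; grows as the tab is drawn to machine -x, sideways to the arm; end 0.016; jaw clear of the ball beyond 0.007. The spring pulls back with 6 N shut, 12 N at the end, and shuts it when let go. The latch rides on the arm: shut, the arm cannot be lifted; drawn, the arm may be lifted by the tab itself.
- roll_arm (a joint): Angle of the roll arm: 0 down, cup on the ball; grows as the free end rises; end of travel 0.95 rad. 0.37 rad lifts the cup by about 60 mm. It weighs some 0.9 kg with its latch (about 5 N at the tab), has no stay and falls when let go.
- hinge_mid (a point): Point on the arm's hinge axis, at machine y = +85 mm, 108 mm above the bench, x = 0. The hinge axis is level, along the machine's x axis.
- cup (a point): Centre of the cup (coupler) under the free end of the roll arm, 170 mm from the hinge axis; it coincides with point ball when the arm is down. The cup's housing is 46 x 48 x 47 mm.
- ball (a point): Centre of the 26 mm ball head on the fixed stud, at machine y = -85 mm, x = 0, 88 mm above the bench.
- die_mid (a point): Middle of the loose steel-rule cutting die, a curved four-point outline about 120 x 102 mm, 32 mm high, with a cross brace, beside the ball-stud end of the machine; leave it.
- weight_mid (a point): Middle of the loose dark steel weight, 46 x 46 x 50 mm, beyond the machine; leave it.
- awl_mid (a point): Middle of the loose awl with a wooden handle, 137 mm long and 27 mm thick, lying in front of the machine; leave it.
- knife_mid (a point): Middle of the handle of the loose red trimming knife, 105 mm handle, 14 mm thick, lying beside the lever end of the machine; leave it.

How it is judged:
By the outcome, as a careful person would: the job done as asked, in the order asked, and still so for the second after the job is handed in, while the arm keeps its last pose, push and grip.
It also fails if it takes over 54 s, if anything falls off the work surface, if the arm or the gripper's body presses on something with over 40 N, if the wrist force passes 120 N, or if a joint passes its speed limit or range.

## Working session

There is one attempt and no reset: what is moved stays moved. The work goes in short steps, Python scripts to look and compute and a shell command to move; the robot and the scene stay as the last step left them, time stands still between calls to the robot, and variables do not carry over. Pictures are saved under pics/ and viewed, at most 14 in all, crops included, and the job is handed in when it is done.

```bash
mkdir -p pics; python3 - <<'E'
from workcell import bot
import cv2,numpy as np
o=bot.get_obs();print({k:np.round(v,3).tolist() for k,v in o.items()})
ims=[]
for n in("scene","top"):
    im=bot.camera(n)[:,:,::-1];cv2.imwrite(f"pics/{n}0.png",im);c=bot.calibration(n);print(n,c["vfov"],c["cx"],c["cy"],np.round(c["camera_from_world"],4).tolist())
    cv2.imwrite(f"pics/{n}0b.png",cv2.resize(im,(800,600),interpolation=cv2.INTER_CUBIC))
E
```

```text
{'time': 0.0, 'q': [63.254, 5.011, 10.033, 95.099, -0.0, 90.002], 'qd': [-0.039, 0.089, 0.049, -0.008, 0.042, -0.059], 'joint_efforts': [0.0, -52.039, 46.481, 0.016, 0.0, 0.0], 'ee_pos': [0.247, 0.491, 0.197], 'tcp_rot': [-179.923, 0.0, 153.252], 'wrist_force': [0.208, -1.026, 1.156], 'torque': [0.025, -0.014, 0.017], 'grasp_force': 0.0, 'opening': 0.086}
scene 57.733779222040425 258.4389036045274 193.06227073974551 [[-0.1088, 0.9941, -0.0055, 0.0411], [0.839, 0.0888, -0.5368, -0.4231], [-0.5331, -0.063, -0.8437, 1.3288], [0.0, 0.0, 0.0, 1.0]]
top 49.60009861337832 258.9665155924265 186.19300922434655 [[-0.0172, -0.9998, -0.006, 0.0301], [-0.995, 0.0177, -0.0983, 0.5836], [0.0984, 0.0043, -0.9951, 0.9744], [0.0, 0.0, 0.0, 1.0]]
```

View pics/top0b.png

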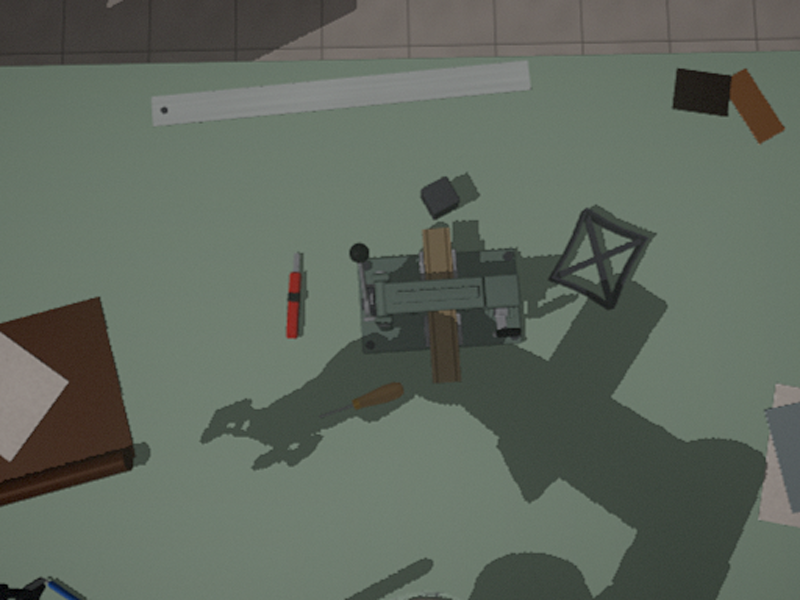

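View pics/scene0b.png

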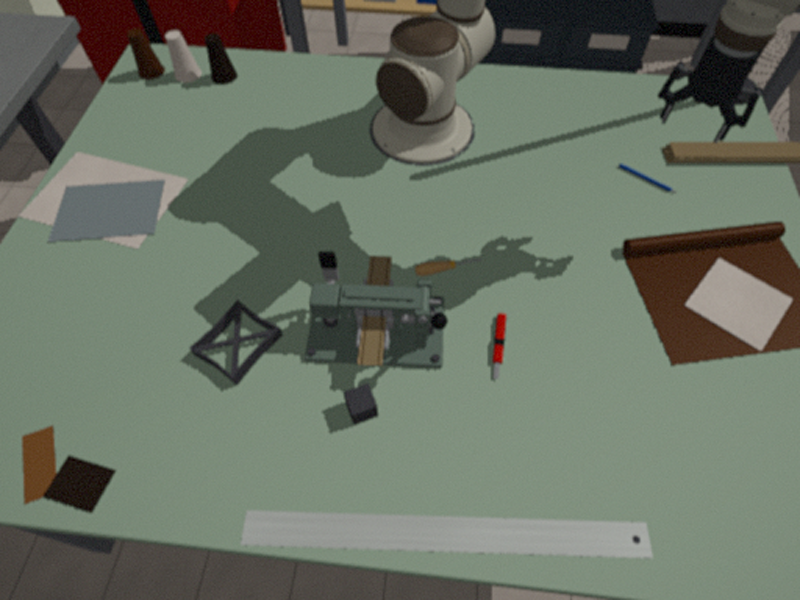

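The top view shows the knob at (359,253) and the black tab at about (508,326) on the 800-px picture. In the scene view the knob is at (439,321) and the tab at (327,258). The machine's yaw is small.

```bash
cat > h.py <<'E'
from workcell import bot
import numpy as np
def ray(n,u,v,c=None):
    c=c or bot.calibration(n);T=np.array(c["camera_from_world"]);f=192/np.tan(np.radians(c["vfov"]/2))
    d=T[:3,:3].T@np.array([(u-c["cx"])/f,(v-c["cy"])/f,1]);return -T[:3,:3].T@T[:3,3],d
def plane(n,u,v,z,c=None):
    o,d=ray(n,u,v,c);return o+d*(z-o[2])/d[2]
def tri(a,b):
    (o1,d1),(o2,d2)=a,b
    s=np.linalg.lstsq(np.c_[d1,-d2],o2-o1,rcond=None)[0]
    p,q=o1+d1*s[0],o2+d2*s[1];return (p+q)/2,np.linalg.norm(p-q)
def pix(n,p,c=None):
    c=c or bot.calibration(n);T=np.array(c["camera_from_world"]);f=192/np.tan(np.radians(c["vfov"]/2))
    x=T[:3,:3]@np.asarray(p)+T[:3,3];return [c["cx"]+f*x[0]/x[2],c["cy"]+f*x[1]/x[2]]
E
python3 - <<'E'
from h import *
import cv2
k=.64
P={}
for n,uv in(("top",(359,253)),("scene",(439,321))): P[n]=plane(n,uv[0]*k,uv[1]*k,.148);print(n,P[n])
print("knob tri",tri(ray("top",359*k,253*k),ray("scene",439*k,321*k)))
print("tab tri",tri(ray("top",508*k,326*k),ray("scene",327*k,258*k)))
# base corners in top z=14mm
for u,v in((517,249),(523,341),(362,353)):print("corner",plane("top",u*k,v*k,.014))
for u,v in((304,360),(442,366)):print("corner far",plane("scene",u*k,v*k,.014))
a=cv2.imread("pics/top0.png")[145:250,210:350];b=cv2.imread("pics/scene0.png")[145:250,180:300]
o=np.zeros((600,800,3),np.uint8);a=cv2.resize(a,None,fx=4.2,fy=4.2,interpolation=3)[:, :];b=cv2.resize(b,None,fx=3,fy=3,interpolation=3)
cv2.imwrite("pics/ca.png",np.clip(a*1.8,0,255))
E
```

```text
top [0.62554878 0.0809359  0.148     ]
scene [0.62666531 0.08426111 0.148     ]
knob tri (array([0.62572551, 0.08267858, 0.14606751]), np.float64(0.003203095968777206))
tab tri (array([ 0.52186837, -0.11781109,  0.14772851]), np.float64(0.00360402928881182))
corner [ 0.64876966 -0.15833757  0.014     ]
corner [ 0.50402367 -0.16270374  0.014     ]
corner [0.48977158 0.08785155 0.014     ]
corner far [ 0.65406525 -0.15013333  0.014     ]
corner far [0.63962038 0.09716918 0.014     ][ WARN:0@0.096] global loadsave.cpp:1063 imwrite_ Unsupported depth image for selected encoder is fallbacked to CV_8U.
```

View pics/ca.png

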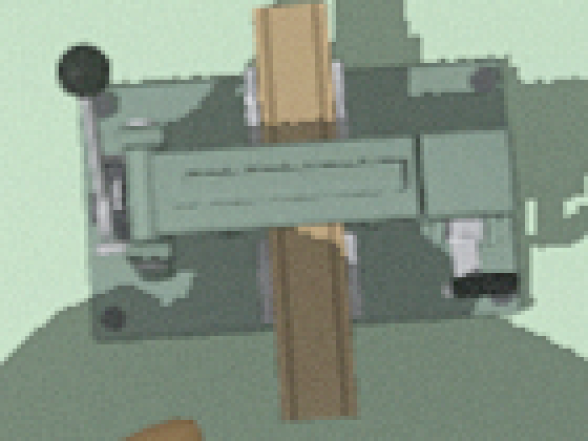

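The yaw is about 3.3°. The centre is about (0.570, -0.034), the knob about (0.626, 0.082) and the tab about (0.518, -0.12). I turn the tool to the machine's axes, then go above the knob.

```bash
python3 -m crank '[{"gripper":60,"travel":[0,0,-15],"twist":[0,0,-0.175]},{"gripper":60,"travel":[0,0,-15],"twist":[0,0,-0.175]},{"gripper":60,"travel":[0,0,0],"twist":[0,0,-0.175]}]'
python3 -m crank '[{"gripper":60,"travel":[-35,-43,0],"twist":[0,0,0]},{"gripper":60,"travel":[-35,-43,0],"twist":[0,0,0]},{"gripper":60,"travel":[-35,-43,0],"twist":[0,0,0]},{"gripper":60,"travel":[-35,-43,0],"twist":[0,0,0]},{"gripper":60,"travel":[-35,-43,0],"twist":[0,0,0]},{"gripper":60,"travel":[-35,-43,0],"twist":[0,0,0]},{"gripper":60,"travel":[-35,-43,0],"twist":[0,0,0]},{"gripper":60,"travel":[-35,-43,0],"twist":[0,0,0]},{"gripper":60,"travel":[-35,-43,0],"twist":[0,0,0]},{"gripper":60,"travel":[-38,-43,0],"twist":[0,0,0]},{"gripper":60,"travel":[0,0,0],"twist":[0,0,0]}]'
python3 - <<'E'
from h import *
import cv2
o=bot.get_obs();print(o["q"],o["ee_pos"],o["tcp_rot"])
c=bot.calibration("wrist");im=bot.camera("wrist")
cv2.imwrite("pics/w1.png",im[:,:,::-1]);print(c)
print(pix("wrist",[.626,.083,.148],c),pix("wrist",[.517,-.121,.153],c))
E
```

```text
time: 0.48
ee_pos: [0.2476, 0.4914, 0.2283]
tcp_rot: [179.9, 0.0, -176.3]
wrist_force: [-0.2, -0.8, 0.2]
opening: 0.06
grasp_force: 0.0
time: 1.85
ee_pos: [0.6266, 0.0794, 0.225]
tcp_rot: [-180.0, -0.2, -176.9]
wrist_force: [0.0, -0.1, 0.9]
opening: 0.0596
grasp_force: 0.0
[ 7.23183763e+00  1.78869372e+01  2.81922441e+01  1.00478662e+02
 -2.68195926e-02  4.12687529e+00] [0.62659546 0.07936075 0.22502391] [-1.79960774e+02 -1.70975005e-01 -1.76895056e+02]
{'vfov': 59.35089970260672, 'cx': 251.49589579347747, 'cy': 199.19067370942471, 'camera_from_world': array([[-5.40966227e-02,  9.98535335e-01, -8.60439563e-04,
        -4.53919240e-02],
       [ 9.56076570e-01,  5.20449439e-02,  2.88459558e-01,
        -6.48683858e-01],
       [ 2.88081843e-01,  1.47820418e-02, -9.57491694e-01,
         2.23356892e-01],
       [ 0.00000000e+00,  0.00000000e+00,  0.00000000e+00,
         1.00000000e+00]])}
[np.float64(255.96952116089122), np.float64(195.1350054834974)] [np.float64(-40.78374141289248), np.float64(23.872803433876243)]
```

View pics/w1.png

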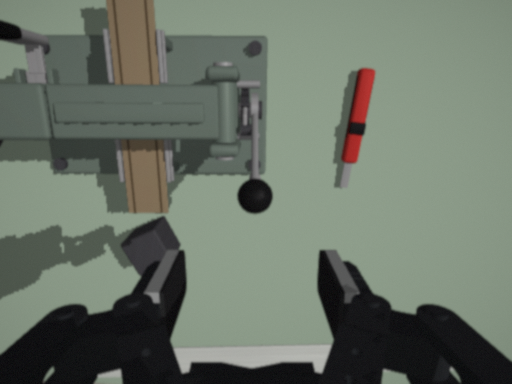

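The knob is at (255,196), within 1 px of the prediction. Descend and grip it.

```bash
python3 -m crank '[{"gripper":60,"travel":[0,3,24],"twist":[0,0,0]},{"gripper":60,"travel":[0,0,24],"twist":[0,0,0]},{"gripper":60,"travel":[0,0,24],"twist":[0,0,0]},{"gripper":60,"travel":[0,0,24],"twist":[0,0,0]},{"gripper":60,"travel":[0,0,0],"twist":[0,0,0]},{"gripper":20,"travel":[0,0,0],"twist":[0,0,0]},{"gripper":20,"travel":[0,0,0],"twist":[0,0,0]},{"gripper":20,"travel":[0,0,0],"twist":[0,0,0]},{"gripper":20,"travel":[0,0,0],"twist":[0,0,0]},{"gripper":20,"travel":[0,0,0],"twist":[0,0,0]}]' 35
python3 - <<'E'
import numpy as np
r=.1203;a0=np.arctan2(.062,.103)
p=[(r*np.sin(a0-t),r*np.cos(a0-t)) for t in np.linspace(0,1.11,13)]
print(np.round(np.diff(np.array(p),axis=0)*1000,1).tolist())
E
```

```text
time: 3.15
ee_pos: [0.6248, 0.0854, 0.1316]
tcp_rot: [180.0, 0.0, -176.7]
wrist_force: [-0.0, 0.4, 0.4]
opening: 0.0198
grasp_force: 0.0
[[-9.8, 5.3], [-10.2, 4.4], [-10.6, 3.4], [-10.9, 2.4], [-11.0, 1.4], [-11.1, 0.4], [-11.1, -0.7], [-11.0, -1.7], [-10.8, -2.7], [-10.5, -3.7], [-10.1, -4.6], [-9.6, -5.5]]
```

Nothing is between the pads, so I look.

```bash
python3 - <<'E'
from h import *
import cv2
ims=[bot.camera("wrist"),bot.camera("scene")]
c=bot.calibration("wrist")
print(pix("wrist",[.626,.083,.148],c),pix("scene",[.626,.083,.148]),bot.get_obs()["wrist_force"])
b=cv2.resize(ims[1][110:260,200:340],(560,600),interpolation=3)
cv2.imwrite("pics/c2.png",np.hstack([cv2.resize(ims[0],(240,180)).repeat(1,0) if 0 else cv2.copyMakeBorder(cv2.resize(ims[0],(240,180)),0,420,0,0,cv2.BORDER_CONSTANT),b])[:,:,::-1])
cv2.imwrite("pics/w2.png",ims[0][:,:,::-1])
E
```

```text
[np.float64(246.3269954233663), np.float64(248.18467102620681)] [np.float64(280.4730886089207), np.float64(205.16392975267067)] [ 0.2638227   0.47880213 -0.00073957]
```

View pics/c2.png

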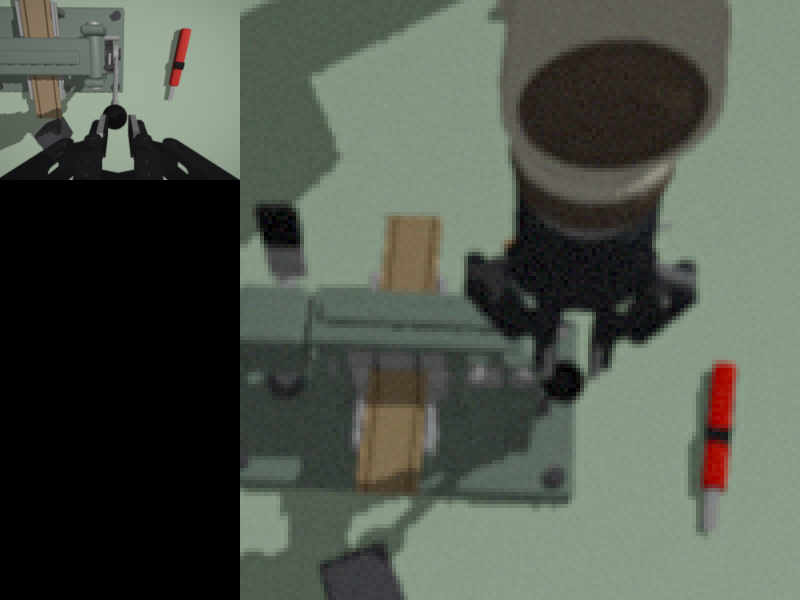

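View pics/w2.png

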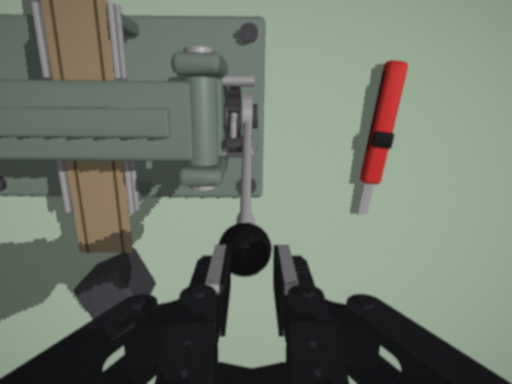

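```bash
python3 - <<'E'
from h import *
c=bot.calibration("wrist");o=bot.get_obs();p=np.array(o["ee_pos"]);print(p,o["opening"])
for n in("wrist","scene"):
  cc=bot.calibration(n)
  print(n,[np.round(pix(n,p+d,cc),0).tolist() for d in np.array([[0,0,0],[0,.01,0],[0,-.01,0],[0,0,.019]])])
# knob from wrist now & before (w1 255,196), tri with top & scene
print(tri(ray("wrist",245,249),ray("scene",200+(563-240)/4,110+382/4)),tri(ray("wrist",245,249),ray("top",359*.64,253*.64)))
T=np.array(c["camera_from_world"]);print(-T[:3,:3].T@T[:3,3])
E
```

```text
[0.62478435 0.08536217 0.13148806] 0.019867084334163315
wrist [[251.0, 234.0], [269.0, 235.0], [233.0, 233.0], [251.0, 248.0]]
scene [[281.0, 208.0], [285.0, 209.0], [277.0, 208.0], [282.0, 204.0]]
(array([0.62667673, 0.08304978, 0.14762902]), np.float64(0.0014153324086453997)) (array([0.6254377 , 0.08156772, 0.14981145]), np.float64(0.00156465730360303))
[0.55106601 0.08135133 0.30714956]
```

The tips stand well above the quoted TCP: the images put them at about z = 0.158 or higher, just over the ball. Reopen, shift -3 mm in y, go 25 mm lower and close again.

```bash
python3 -m crank '[{"gripper":50,"travel":[0,0,-10],"twist":[0,0,0]},{"gripper":50,"travel":[0,-3,0],"twist":[0,0,0]},{"gripper":50,"travel":[0,0,0],"twist":[0,0,0]},{"gripper":50,"travel":[0,0,15],"twist":[0,0,0]},{"gripper":50,"travel":[0,0,10],"twist":[0,0,0]},{"gripper":50,"travel":[0,0,10],"twist":[0,0,0]},{"gripper":50,"travel":[0,0,0],"twist":[0,0,0]},{"gripper":20,"travel":[0,0,0],"twist":[0,0,0]},{"gripper":20,"travel":[0,0,0],"twist":[0,0,0]},{"gripper":20,"travel":[0,0,0],"twist":[0,0,0]},{"gripper":20,"travel":[0,0,0],"twist":[0,0,0]}]' 35
python3 - <<'E'
from h import *
import cv2
im=bot.camera("wrist");cv2.imwrite("pics/w3.png",im[:,:,::-1])
print(bot.get_obs()["joint_efforts"])
E
```

```text
time: 4.62
ee_pos: [0.6252, 0.0817, 0.1072]
tcp_rot: [-179.9, 0.1, -176.7]
wrist_force: [0.2, -5.8, 2.6]
opening: 0.0258
grasp_force: 34.5
[ 3.27023350e+00 -6.19203901e+01  4.62215924e+01 -6.69458024e-01
  1.46669984e+00 -1.52198144e-02]
```

View pics/w3.png

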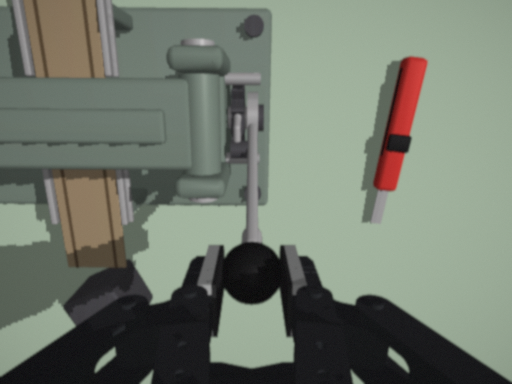

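It grips at 25.8 mm, slightly above the equator. Regrip 8 mm lower and 1 mm over.

```bash
python3 -m crank '[{"gripper":45,"travel":[0,0,0],"twist":[0,0,0]},{"gripper":45,"travel":[0,-1,0],"twist":[0,0,0]},{"gripper":45,"travel":[0,0,8],"twist":[0,0,0]},{"gripper":45,"travel":[0,0,0],"twist":[0,0,0]},{"gripper":20,"travel":[0,0,0],"twist":[0,0,0]},{"gripper":20,"travel":[0,0,0],"twist":[0,0,0]},{"gripper":20,"travel":[0,0,0],"twist":[0,0,0]},{"gripper":20,"travel":[0,0,0],"twist":[0,0,0]}]' 40
```

```text
time: 5.68
ee_pos: [0.6249, 0.0816, 0.0985]
tcp_rot: [180.0, -0.0, -176.7]
wrist_force: [-1.7, 2.1, 0.3]
opening: 0.0259
grasp_force: 39.3
```

```bash
python3 -m crank '[{"gripper":20,"travel":[9.8,0,-5.3],"twist":[0,0,0]},{"gripper":20,"travel":[10.2,0,-4.4],"twist":[0,0,0]},{"gripper":20,"travel":[10.6,0,-3.4],"twist":[0,0,0]},{"gripper":20,"travel":[10.9,0,-2.4],"twist":[0,0,0]},{"gripper":20,"travel":[11,0,-1.4],"twist":[0,0,0]},{"gripper":20,"travel":[11.1,0,-0.4],"twist":[0,0,0]},{"gripper":20,"travel":[11.1,0,0.7],"twist":[0,0,0]},{"gripper":20,"travel":[11,0,1.7],"twist":[0,0,0]},{"gripper":20,"travel":[10.8,0,2.7],"twist":[0,0,0]},{"gripper":20,"travel":[10.5,0,3.7],"twist":[0,0,0]},{"gripper":20,"travel":[10.1,0,4.6],"twist":[0,0,0]},{"gripper":20,"travel":[9.6,0,5.5],"twist":[0,0,0]}]'
python3 - <<'E'
from h import *
import cv2
o=bot.get_obs();print(o["ee_pos"],o["wrist_force"],o["opening"],o["grasp_force"])
cv2.imwrite("pics/w4.png",bot.camera("wrist")[:,:,::-1])
E
```

```text
time: 7.18
ee_pos: [0.4978, 0.074, 0.0965]
tcp_rot: [-180.0, 0.0, -176.7]
wrist_force: [0.2, -0.2, 0.0]
opening: 0.0197
grasp_force: 0.0
[0.49783238 0.07398907 0.09653686] [ 0.20340005 -0.16396425  0.02366459] 0.019661288874129358 0.0
```

View pics/w4.png

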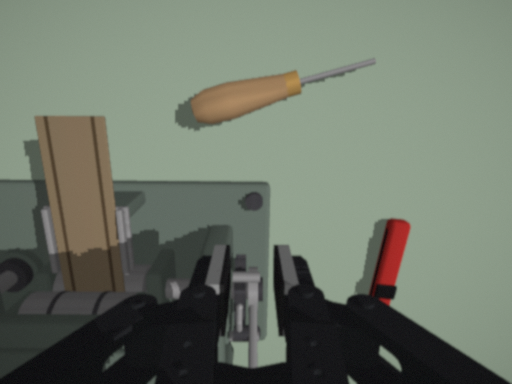

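The knob slipped out and the lever sprang back. The strip's near end is at (71,116). I measure how far it fed.

```bash
cat > strip.py <<'E'
from h import *
import cv2
def mask(bgr):
    h=cv2.cvtColor(bgr,cv2.COLOR_BGR2HSV);return ((h[...,0]>5)&(h[...,0]<25)&(h[...,1]>70)).astype(np.uint8)*255
def ends(n,bgr,c=None,R=None):
    # machine x of the strip's ends, measured along the centreline y in [-12,12] mm, at z=64
    c=c or bot.calibration(n);th=np.radians(3.3);O=np.array([.570,-.0335]);ex=np.array([np.cos(th),np.sin(th)]);ey=np.array([-ex[1],ex[0]])
    g=bgr.astype(np.float32);out=[]
    xs=np.arange(-.16,.16,.0005)
    prof=np.zeros((len(xs),3))
    for y in np.arange(-.010,.011,.002):
        uv=np.array([pix(n,[*(O+ex*x+ey*y),.064],c) for x in xs],np.float32)
        prof+=cv2.remap(g,uv[:,:1],uv[:,1:],cv2.INTER_LINEAR)[:,0]/11
    rb=prof[:,2]-prof[:,1] # red minus green
    s=rb>(rb.max()+rb.min())/2
    ch=np.flatnonzero(np.diff(s.astype(int)));return np.round(xs[ch]*1000,1),np.round(rb[::40],0)
E
python3 - <<'E'
from strip import *
for n in("top","scene"):
    print(n,"start",ends(n,cv2.imread(f"pics/{n}0.png")))
    im=bot.camera(n)[:,:,::-1];cv2.imwrite(f"pics/{n}1.png",im);print(n,"now",ends(n,im))
print("wrist now",ends("wrist",cv2.imread("pics/w4.png")))
E
```

```text
top start (array([-125. ,  -18.5,   28. ,  106. ]), array([-14., -10.,   6.,   7.,   6.,   6.,   6.,   9., -11., -11.,  10.,
        11.,  11.,  12., -11.,  -2.]))
top now (array([-129.5,  -18.5,   28. ,  101.5]), array([-14., -13.,  11.,  12.,  11.,  12.,   8.,   5.,  -6.,  -7.,  10.,
        11.,  11.,   6., -11.,  -2.]))
scene start (array([-125. ,  -58.5,   -3.5,    1. ,    2. ,  105. ,  157. ]), array([-17., -17.,  10.,  10.,   9.,   4., -13., -14.,   0.,  11.,  16.,
        15.,  15.,  15., -16.,  -7.]))
scene now (array([-131. ,  -55.5,   -3. ,    1. ,    1.5,  101. ,  159. ]), array([-18., -18.,  17.,  17.,  17.,  13., -10.,  -9.,  -0.,  10.,  16.,
        16.,  16.,   5., -17.,  -7.]))
wrist now (array([-129. ,   -7. ,    1.5,    2.5,    3.5,    5. ]), array([-15., -16.,  17.,  18.,  18.,  18.,  14.,   9.,   1.,  -1.,  -1.,
        -1.,   0.,   0.,   0.,   0.]))
```

The strip fed about 4.5 mm before the knob slipped, so friction on the knob isn't reliable. I'll straddle it along x with the fingers part open and push it with the far finger. First: up, turn 90°, then over to the knob.

```bash
python3 -m crank '[{"gripper":50,"travel":[0,0,-30],"twist":[0,0,0]},{"gripper":50,"travel":[0,0,-40],"twist":[0,0,0.1745]},{"gripper":50,"travel":[0,0,-40],"twist":[0,0,0.1745]},{"gripper":50,"travel":[0,0,0],"twist":[0,0,0.1745]},{"gripper":50,"travel":[0,0,0],"twist":[0,0,0.1745]},{"gripper":50,"travel":[0,0,0],"twist":[0,0,0.1745]},{"gripper":50,"travel":[0,0,0],"twist":[0,0,0.1745]},{"gripper":50,"travel":[0,0,0],"twist":[0,0,0.1745]},{"gripper":50,"travel":[0,0,0],"twist":[0,0,0.1745]},{"gripper":50,"travel":[0,0,0],"twist":[0,0,0.1745]}]' 40
python3 -m crank '[{"gripper":50,"travel":[0,42,0],"twist":[0,0,0]},{"gripper":50,"travel":[0,42,0],"twist":[0,0,0]},{"gripper":50,"travel":[1,40,0],"twist":[0,0,0]},{"gripper":50,"travel":[0,0,0],"twist":[0,0,0]}]'
python3 - <<'E'
from h import *
import cv2
o=bot.get_obs();c=bot.calibration("wrist");im=bot.camera("wrist")
print(o["q"],o["ee_pos"],pix("wrist",[.626,.0825,.148],c))
cv2.imwrite("pics/w5.png",im[:,:,::-1])
E
```

```text
time: 8.57
ee_pos: [0.4989, 0.0741, 0.207]
tcp_rot: [180.0, -0.0, 93.0]
wrist_force: [-0.4, 0.3, 0.2]
opening: 0.05
grasp_force: 0.0
time: 9.07
ee_pos: [0.6242, 0.0824, 0.2043]
tcp_rot: [-179.8, 0.0, 93.3]
wrist_force: [-1.4, -0.2, -0.5]
opening: 0.05
grasp_force: 0.0
[ 7.51811149e+00  1.68243798e+01  2.45189615e+01  9.78545530e+01
 -1.63989713e-03  9.41793779e+01] [0.62418443 0.08236697 0.20425839] [np.float64(253.54890748616197), np.float64(204.28505416375182)]
```

View pics/w5.png

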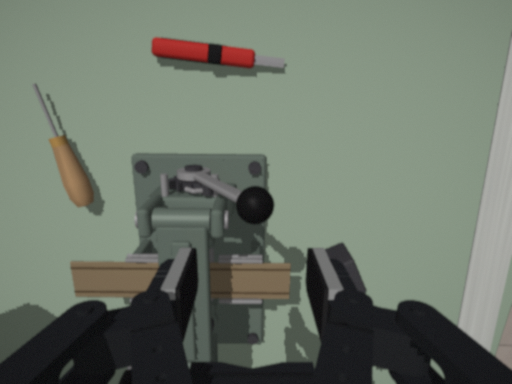

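The knob is at (255,205) as predicted, with a finger on either side in x. Descend.

```bash
python3 -m crank '[{"gripper":50,"travel":[0,0,27],"twist":[0,0,0]},{"gripper":50,"travel":[0,0,27],"twist":[0,0,0]},{"gripper":50,"travel":[0,0,27],"twist":[0,0,0]},{"gripper":50,"travel":[0,0,27],"twist":[0,0,0]},{"gripper":50,"travel":[0,0,0],"twist":[0,0,0]},{"gripper":50,"travel":[0,-4,0],"twist":[0,0,0]},{"gripper":50,"travel":[0,-4,0],"twist":[0,0,0]},{"gripper":50,"travel":[0,-4,-2],"twist":[0,0,0]},{"gripper":50,"travel":[0,0,0],"twist":[0,0,0]},{"gripper":50,"travel":[0,0,0],"twist":[0,0,0]}]'
python3 - <<'E'
from h import *
import cv2
c=bot.calibration("wrist");im=bot.camera("wrist");cv2.imwrite("pics/w6.png",im[:,:,::-1])
g=cv2.GaussianBlur(im,(5,5),0).max(2)
print(pix("wrist",[.626,.0825,.148],c));print((g[255:300:5,200:310:5]))
E
```

```text
time: 10.38
ee_pos: [0.612, 0.0818, 0.1028]
tcp_rot: [179.7, -0.0, 93.4]
wrist_force: [7.1, 0.8, 2.9]
opening: 0.05
grasp_force: 3.2
[np.float64(282.8591446195442), np.float64(276.10423176355596)]
[[105 106 106  92  89  83  77 115 129 119 132  97  22  19  21  21  20  20
   18  20  97 139]
 [102 103 103  88  89  81  61  67 112 129 109  22  20  21  22  22  22  22
   20  20  18  93]
 [ 86  87  77  74  74  69  59  58  63 107  49  20  22  23  26  27  24  22
   21  20  18  16]
 [102 103  68  53  53  70  67 108  61  61  20  21  23  26  31  34  29  24
   22  21  19  16]
 [113  93  53  59  59  78  67 128  61  52  19  21  23  26  36  42  36  25
   23  21  19  16]
 [123  64  53  59  60  59  80 151  62  51  18  21  23  26  34  45  39  27
   22  20  18  16]
 [105  67  53  59  60  59  76 136  96  88  19  20  22  22  25  32  31  24
   22  20  19  16]
 [100  61  52  59  60  59  61  87  67  74  21  20  22  21  22  23  24  23
   21  19  16  14]
 [ 94  60  52  59  60  58  57  67  61  61  42  17  20  21  22  21  22  19
   19  18  16  25]]
```

Contact is made, with 7 N on the far finger. Pull over the arc.

```bash
python3 -m crank '[{"gripper":50,"travel":[0,-9.8,-3],"twist":[0,0,0]},{"gripper":50,"travel":[0,-10.2,-3.5],"twist":[0,0,0]},{"gripper":50,"travel":[0,-10.6,-3],"twist":[0,0,0]},{"gripper":50,"travel":[0,-10.9,-2.4],"twist":[0,0,0]},{"gripper":50,"travel":[0,-11,-1.4],"twist":[0,0,0]},{"gripper":50,"travel":[0,-11.1,-0.4],"twist":[0,0,0]}]'
python3 - <<'E'
from h import *
import cv2
c=bot.calibration("wrist");im=bot.camera("wrist");cv2.imwrite("pics/w7.png",im[:,:,::-1]);print(bot.get_obs()["wrist_force"],bot.get_obs()["ee_pos"])
d=(cv2.GaussianBlur(im,(5,5),0).max(2)[260,:]<30);print(np.flatnonzero(np.diff(d.astype(int))))
E
```

```text
time: 11.18
ee_pos: [0.5487, 0.0781, 0.1171]
tcp_rot: [179.6, -0.0, 93.3]
wrist_force: [7.2, 0.8, 6.3]
opening: 0.0504
grasp_force: 3.6
[ 7.42186253 -0.11870359  3.73803083] [0.54754243 0.07804298 0.11721959]
[188 195 253 302 307 314]
```

```bash
python3 -m crank '[{"gripper":50,"travel":[0,-11.1,0.7],"twist":[0,0,0]},{"gripper":50,"travel":[0,-11,1.7],"twist":[0,0,0]},{"gripper":50,"travel":[0,-10.8,2.7],"twist":[0,0,0]},{"gripper":50,"travel":[0,-10.5,3.7],"twist":[0,0,0]},{"gripper":50,"travel":[0,-10.1,4.6],"twist":[0,0,0]},{"gripper":50,"travel":[0,-8,4.5],"twist":[0,0,0]},{"gripper":50,"travel":[0,0,0],"twist":[0,0,0]},{"gripper":50,"travel":[0,0,0],"twist":[0,0,0]}]'
python3 - <<'E'
from strip import *
im=bot.camera("wrist");cv2.imwrite("pics/w8.png",im[:,:,::-1])
o=bot.get_obs();print(o["wrist_force"],o["ee_pos"])
d=(cv2.GaussianBlur(im,(5,5),0).max(2)[260,:]<30);print(np.flatnonzero(np.diff(d.astype(int))))
for n in("top","scene"):
    im=bot.camera(n)[:,:,::-1];cv2.imwrite(f"pics/{n}2.png",im);print(n,ends(n,im)[0])
E
```

```text
time: 12.22
ee_pos: [0.4907, 0.0747, 0.1005]
tcp_rot: [179.2, -0.0, 93.3]
wrist_force: [18.5, 1.4, 7.8]
opening: 0.0501
grasp_force: 9.5
[18.79701439  0.53085888  8.74367991] [0.49073253 0.0747474  0.10051491]
[188 194 253 314]
top [-143.5  -18.    28.    86.5]
scene [-145.   -57.     2.5   88.   158.5]
```

The force has jumped to 18.5 N at the predicted stop position, and the strip has moved about 19 mm in total. A small extra push will confirm the stop.

```bash
python3 -m crank '[{"gripper":50,"travel":[0,-2,1],"twist":[0,0,0]},{"gripper":50,"travel":[0,0,0],"twist":[0,0,0]},{"gripper":50,"travel":[0,0,0],"twist":[0,0,0]}]'
```

```text
time: 12.75
ee_pos: [0.4907, 0.0748, 0.1004]
tcp_rot: [179.0, -0.0, 93.3]
wrist_force: [26.3, 1.9, 9.0]
opening: 0.05
grasp_force: 13.1
```

That is the hard stop. Let the lever spring back with the finger ahead of it, then lift clear.

```bash
python3 -m crank '[{"gripper":50,"travel":[0,10,-5.5],"twist":[0,0,0]},{"gripper":50,"travel":[0,11,-5],"twist":[0,0,0]},{"gripper":50,"travel":[0,11,-3.5],"twist":[0,0,0]},{"gripper":50,"travel":[0,11.3,-2.5],"twist":[0,0,0]},{"gripper":50,"travel":[0,11.3,-1.5],"twist":[0,0,0]},{"gripper":50,"travel":[0,11.3,-0.5],"twist":[0,0,0]},{"gripper":50,"travel":[0,11.3,0.5],"twist":[0,0,0]},{"gripper":50,"travel":[0,11.3,1.5],"twist":[0,0,0]},{"gripper":50,"travel":[0,11.3,2.5],"twist":[0,0,0]},{"gripper":50,"travel":[0,11.3,3.5],"twist":[0,0,0]},{"gripper":50,"travel":[0,11.3,4.5],"twist":[0,0,0]},{"gripper":50,"travel":[0,11.3,3],"twist":[0,0,0]}]'
python3 -m crank '[{"gripper":50,"travel":[0,2,0],"twist":[0,0,0]},{"gripper":50,"travel":[0,0,0],"twist":[0,0,0]},{"gripper":50,"travel":[0,0,-30],"twist":[0,0,0]},{"gripper":50,"travel":[0,0,-40],"twist":[0,0,0]},{"gripper":50,"travel":[0,0,-40],"twist":[0,0,0]},{"gripper":40,"travel":[0,0,0],"twist":[0,0,0]}]'
python3 - <<'E'
from strip import *
print(pix("wrist",[.626,.0825,.148]))
im=bot.camera("wrist");cv2.imwrite("pics/w9.png",im[:,:,::-1])
d=(cv2.GaussianBlur(im,(5,5),0).max(2)[200,:]<40);print(np.flatnonzero(np.diff(d.astype(int))))
for n in("top","scene"):
    im=bot.camera(n)[:,:,::-1];cv2.imwrite(f"pics/{n}3.png",im);print(n,ends(n,im)[0])
E
```

```text
time: 14.25
ee_pos: [0.6173, 0.082, 0.0982]
tcp_rot: [-180.0, -0.0, 93.4]
wrist_force: [0.3, -0.1, 0.4]
opening: 0.0496
grasp_force: 0.0
time: 15.0
ee_pos: [0.6196, 0.0823, 0.2129]
tcp_rot: [179.7, -0.0, 93.4]
wrist_force: [-0.2, -0.6, -0.4]
opening: 0.04
grasp_force: 0.0
[np.float64(258.8668453426617), np.float64(200.96853161770053)]
[241 256 259 276]
top [-143.5  -18.5   28.5   87. ]
scene [-145.   -57.     2.5   88.   156.5]
```

The lever is back at rest and the strip stays fed. Now go above the latch tab.

```bash
python3 -m crank '[{"gripper":40,"travel":[-40,-23,0],"twist":[0,0,0]},{"gripper":40,"travel":[-40,-23,0],"twist":[0,0,0]},{"gripper":40,"travel":[-40,-23,0],"twist":[0,0,0]},{"gripper":40,"travel":[-40,-23,0],"twist":[0,0,0]},{"gripper":40,"travel":[-38,-24,0],"twist":[0,0,0]},{"gripper":40,"travel":[0,0,0],"twist":[0,0,0]}]'
python3 - <<'E'
from h import *
import cv2
o=bot.get_obs();c=bot.calibration("wrist");im=bot.camera("wrist");print(o["ee_pos"],o["tcp_rot"])
for z in(.153,.111):print(np.round(pix("wrist",[.5155,-.1218,z],c)))
cv2.imwrite("pics/w10.png",im[:,:,::-1])
E
```

```text
time: 15.9
ee_pos: [0.5128, -0.1243, 0.2078]
tcp_rot: [-179.9, -0.0, 93.2]
wrist_force: [0.3, 0.7, -1.1]
opening: 0.0398
grasp_force: 0.0
[ 0.51283416 -0.12426806  0.20777511] [-1.79909318e+02 -1.01079948e-02  9.31585733e+01]
[255. 202.]
[255. 187.]
```

View pics/w10.png

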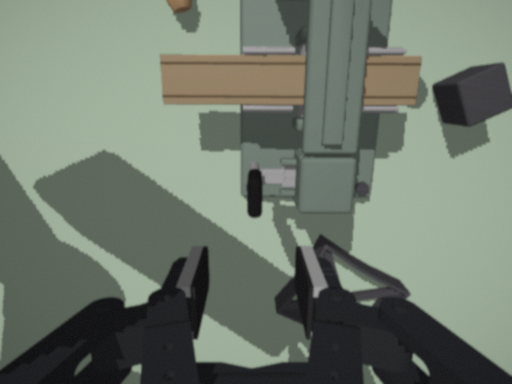

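The tab is at columns 248–262, rows 170–217, close to the prediction. Correct by +3/+5 mm, descend and grip.

```bash
python3 -m crank '[{"gripper":40,"travel":[5,3,0],"twist":[0,0,0]},{"gripper":40,"travel":[0,0,29],"twist":[0,0,0]},{"gripper":40,"travel":[0,0,29],"twist":[0,0,0]},{"gripper":40,"travel":[0,0,29],"twist":[0,0,0]},{"gripper":40,"travel":[0,0,29],"twist":[0,0,0]},{"gripper":40,"travel":[0,0,0],"twist":[0,0,0]},{"gripper":5,"travel":[0,0,0],"twist":[0,0,0]},{"gripper":5,"travel":[0,0,0],"twist":[0,0,0]},{"gripper":5,"travel":[0,0,0],"twist":[0,0,0]},{"gripper":5,"travel":[0,0,0],"twist":[0,0,0]}]' 80
python3 - <<'E'
from h import *
import cv2
cv2.imwrite("pics/w11.png",bot.camera("wrist")[:,:,::-1])
E
```

```text
time: 17.2
ee_pos: [0.5145, -0.1169, 0.0942]
tcp_rot: [-179.7, -0.0, 93.3]
wrist_force: [-19.8, 1.3, 10.4]
opening: 0.0099
grasp_force: 80.0
```

View pics/w11.png

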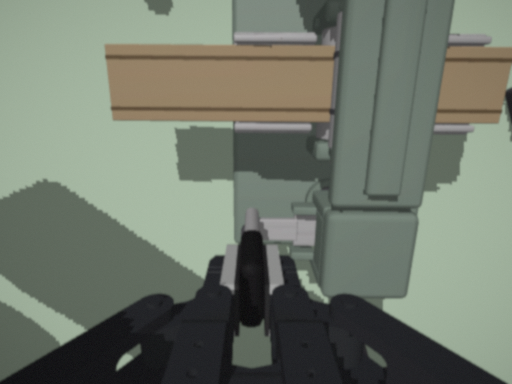

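The tab is gripped at 9.9 mm and 80 N. Draw the latch to -x.

```bash
python3 -m crank '[{"gripper":5,"travel":[0,-4,0],"twist":[0,0,0]},{"gripper":5,"travel":[0,-4,0],"twist":[0,0,0]},{"gripper":5,"travel":[0,-4,0],"twist":[0,0,0]},{"gripper":5,"travel":[0,-3,0],"twist":[0,0,0]},{"gripper":5,"travel":[0,0,0],"twist":[0,0,0]},{"gripper":5,"travel":[0,0,0],"twist":[0,0,0]}]'
```

```text
time: 18.0
ee_pos: [0.5049, -0.1175, 0.0942]
tcp_rot: [179.7, -0.0, 93.4]
wrist_force: [9.9, 4.2, -3.4]
opening: 0.0095
grasp_force: 78.5
```

```bash
python3 -m crank '[{"gripper":5,"travel":[0,-2.5,0],"twist":[0,0,0]},{"gripper":5,"travel":[0,0,0],"twist":[0,0,0]},{"gripper":5,"travel":[-0.5,0,-7.6],"twist":[0,-0.046,0]},{"gripper":5,"travel":[-0.5,0,-7.6],"twist":[0,-0.046,0]},{"gripper":5,"travel":[0,0,0],"twist":[0,0,0]},{"gripper":5,"travel":[0,0,0],"twist":[0,0,0]}]'
```

```text
time: 18.75
ee_pos: [0.5024, -0.1183, 0.1091]
tcp_rot: [179.7, 5.3, 93.4]
wrist_force: [9.5, 2.3, -5.0]
opening: 0.0097
grasp_force: 78.3
```

The arm is lifting: -5 N, about its weight. Continue to about 0.37 rad.

```bash
python3 -m crank '[{"gripper":5,"travel":[-0.5,0,-7.6],"twist":[0,-0.046,0]},{"gripper":5,"travel":[-0.5,0,-7.6],"twist":[0,-0.046,0]},{"gripper":5,"travel":[-0.5,0,-7.6],"twist":[0,-0.046,0]},{"gripper":5,"travel":[-0.5,0,-7.6],"twist":[0,-0.046,0]},{"gripper":5,"travel":[-0.5,0,-7.6],"twist":[0,-0.046,0]},{"gripper":5,"travel":[-0.5,0,-7.6],"twist":[0,-0.046,0]},{"gripper":5,"travel":[0,0,0],"twist":[0,0,0]},{"gripper":5,"travel":[0,0,0],"twist":[0,0,0]},{"gripper":5,"travel":[0,0,0],"twist":[0,0,0]}]'
python3 - <<'E'
from h import *
import cv2
a=bot.camera("scene");b=bot.camera("wrist")
cv2.imwrite("pics/end.png",np.hstack([cv2.resize(a[90:280,120:330],(400,362)),cv2.resize(b,(400,362))])[:,:,::-1])
o=bot.get_obs();print(o["ee_pos"],o["tcp_rot"],o["wrist_force"],o["qd"])
E
```

```text
time: 19.88
ee_pos: [0.5019, -0.1119, 0.1541]
tcp_rot: [179.7, 21.0, 93.2]
wrist_force: [10.8, 0.4, -5.0]
opening: 0.0094
grasp_force: 78.4
[ 0.50186476 -0.11185098  0.15410157] [179.67714635  21.04052164  93.25122972] [11.32065785  0.15275973 -5.49161823] [-0.15213948 -0.01411785  0.03284349  0.00808019  0.01402922 -0.00242108]
```

View pics/end.png

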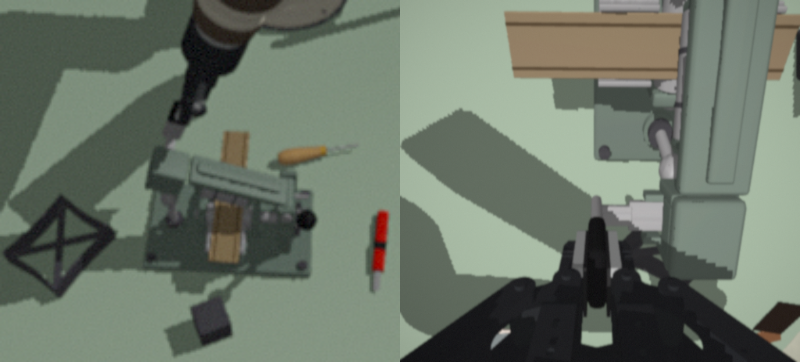

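The arm is up at 21°, so the cup is about 61 mm above the ball. The grip is firm, the forces are steady, and the loose items haven't moved.

```bash
python3 -c "
from workcell import bot
print(bot.job_done())"
```

```text
the job is handed in; nothing more can be done
None
```

I handed the job in with the lever pulled fully to its stop and sprung back, and the roll arm held up by the drawn latch tab with the cup about 60 mm above the ball; however, a first grip slipped partway and fed the strip about 4.5 mm before that full pull (about 19 mm measured in total), and I did not touch the die, weight, awl or knife.

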